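# Tighten the bench clamp on the glued jar until its tab pops out

## Task

Two bench screw clamps stand on the table; a jar whose cap has been glued on stands in one of them. Tighten that clamp by turning its bar handle clockwise (seen from above) until the sprung tab pops out of the front of its base, then stop without overtightening (at most about 20 degrees further) and let go. Leave the jar upright in the clamp, still clamped, and do not turn the handle of the empty clamp.

Things in the scene. Friction and masses are not known exactly. Their poses are not given: they have to be found in the camera images.
- clamp: The clamp that holds the jar, bolted down: base plate 180 x 90 mm, grey column at its back (+x), grey arm over the jar (top 164 mm above the table) with a vertical screw and black bar handle on top. Origin: on the table below the screw; x points from front to back, z up. The empty clamp is alike; either may stand left or right. Nothing near the handles is higher than the arms.
- clamp_grip (a point): Middle of that clamp's bar handle (70 mm long, 14 wide, 26 high), on the screw axis, 11 mm below the bar's top, 31 to 37 mm above the arm while turning. x runs along the bar, z up. Turning clockwise seen from above tightens: the handle sinks 4 mm per radian, takes 0.16 N m rising to about 0.3 N m, and stays where it is left.
- clamp_screw (a joint): Turn of that handle in rad, growing as it is tightened (clockwise from above). It starts anywhere from 0 to 0.4, with the jaw 0.4 to 2 mm above the jar's cap; the tab pops out after roughly 40 to 70 degrees of turning. More than about 25 degrees past that is overtightened.
- clamp_tab (a joint): Sprung indicator tab of that clamp: a brass tongue 24 mm wide, 12 mm high, in a dark slot in the front of the grey housing (towards the robot, 75 mm from the screw axis, 20 mm above the table). 0: held in, unseen; it jumps out by itself over the base plate to 0.022 m (22 mm out) when the clamping force, about 20 N, is reached, and stays out.
- jar: Clear jar with a green cap, 50 mm across, 77 mm high, loose, standing on the clamp's round sprung platen (36 mm above the table) right under the jaw. Origin: centre of its underside; z up its axis.
- spare_bar_end (a point): One end of the bar handle of the empty clamp (same size and height as the other), 35 mm from its screw axis. Leave it alone.
Things that resemble listed ones, but are neither listed nor needed, are in the scene too. What is shaped like the jar but blue or turquoise is not meant.

How it is judged:
By the outcome, as a careful person would: the job done as asked, in the order asked, and still so for the second after the job is handed in, with the robot touching nothing.
It also fails if it takes over 38 s, if anything falls off the work surface, if the arm or the gripper's body presses on something with over 40 N, if the wrist force passes 120 N, or if a joint passes its speed limit or range.

## Robot

A 6-joint arm with a two-finger parallel gripper is mounted at the origin on the work surface; the furniture and walls round the work are solid. World frame = base frame: x ahead of the robot, y to its left, z up, the work surface at z = 0. Lengths are in m, angles in rad, forces in N, time in s.
With the tool pointing down it reaches from about 0.375 to 0.975 m from the base axis. Payload 3.8 kg.
Tool frame: the origin (TCP) lies at the very end of the fingers, on their centre line; the grasp point (between the pads) lies 19 mm behind it (tcp_to_grasp is the distance from the TCP to the grasp point, in m); z points along the fingers, y is the line along which they close (so a half turn about z gives the same grasp; the last joint's range is limited). The gripper opens to 85 mm and grips with 20 to 120 N. Pads are 22 mm wide; open, the fingers measure 114 mm over their backs; the gripper's body (76 mm by 85 mm) begins 54 mm behind the grasp point. The pads swing forward as they close: fully open they stand 13 mm farther back than shut.
Start: joints at [-1.225, 0.264, 1.604, -0, 1.274, -0.037], TCP at [0.252, -0.626, 0.231] pointing down, gripper open.
Joint ranges: [-2.63, 2.63], [-0.94, 2.18], [0.31, 2.57], [-1.31, 4.45], [0, 2.66], [-2.55, 2.55]. Speed limits (rad/s): [2.57, 2.57, 3.14, 3.14, 3.14, 3.14].

## Interface

Orientations are given as a rotation vector (axis times angle).
In Python, from cell import observe, snapshot, camera_params, sign_off, tcp_to_grasp gives the robot as it stands. The module is installed in compiled form; this text tells all that it offers.
- The arm moves only by the tool step_arm, never from a script. Its argument "increments" is a list of rows, each a list of 5 numbers: the finger opening in mm, from 0 to 85.4, then the shift along the tool's x, y, z in units of 30 mm (1.0 is 30 mm), then the turn about the tool's z in units of 6 degrees (1.0 is 6 degrees). In form: [[claw, tx, ty, tz, yaw], ...]. A call has 1 to 8 rows; each row shifts and turns the commanded pose from where the row before left it, along the tool's axes as they then stand; what a row does not reach is not made up. A row lasts 1/12 s, in which the tool goes at most 41.7 mm and 7.16 degrees, less where a joint would pass 70% of its speed; a pose out of reach is approached as far as the arm can. A call is refused whole if a number of a shift passes 1 or a number of a turn 1, either way. A call with a gripper value outside its range is refused whole. The fingers move at their own pace and stop on an object; "newtons" is the grip in N (left out, the last holds). Time passes only in rows, so rows that do not move let the fingers close. It gives the time, the measured TCP pose, the force, the opening and the grip force at its end, in the units of the state.
- observe(): the state, without advancing time (a new reading comes with each control period).
- snapshot(name): name is "scene" or "top" or "wrist"; returns the picture (384x512x3 uint8, red, green, blue); there is no depth.
- camera_params(name): a dict with "mtx" (3x3 intrinsics, pixels), "D" ([k1, k2, p1, p2, k3] as OpenCV has them; the pictures are not rectified), "camera_from_world" (4x4, takes a point from world to camera coordinates); the wrist camera has in their place "tool_from_camera" (4x4, takes a point from camera to tool coordinates, whose origin is the TCP and whose axes are the flange's). Camera axes: x right, y up, looking along -z (the intrinsics and any distortion apply to the point x, -y, -z); pixel columns grow to the right and rows downward; lengths in m; the calibration is good to about 2 mm. A picture is of the moment at which its call begins: read the wrist's pose just before it. camera_params takes no time and is no camera call.
- sign_off(): hands the job in; it is judged then, once.
The state is a dict: "time_s": time; "qpos": joint angles; "joint_velocities": joint speeds; "effort": joint torques, N m; "tcp_pos": TCP position; "tool_rot": TCP orientation; "wrist_force": force on the tool from outside, world axes, zero at the start; "wrist_torque": the same for the moment, N m; "gripper_width": finger opening in m; "grip_force": force on a finger pad.
Only numpy, scipy, OpenCV 4.12 (cv2) and the standard library are available. Lean on these libraries where they do the work, as an engineer would, in place of code of your own. Each camera call takes 0.05 s, during which the arm holds its last target. There are 200 camera calls.

## Working session

There is one attempt and no reset: what is moved stays moved. The work goes in short steps, Python scripts to look and compute and a tool call to move; the robot and the scene stay as the last step left them, time stands still between calls to the robot, and variables do not carry over. Pictures are saved under pics/ and viewed, at most 10 in all, crops included, and the job is handed in when it is done.

Besides the shell and the picture viewer there is one more tool, called after "Request:" in YAML: its name, and indented under it one key for each argument. step_arm: Moves the arm, as the interface text tells. Its arguments: {"type":"object","properties":{"increments":{"type":"array"},"newtons":{"type":"number"}},"required":["increments"]}

```bash
mkdir -p pics; python3 - <<'E'
from cell import *
import cv2,numpy as np
ims=[snapshot(n) for n in("scene","top")]
for n,i in zip(("scene","top"),ims): np.save(f"pics/{n}.npy",i)
cv2.imwrite("pics/a.png",cv2.cvtColor(cv2.resize(ims[0],(800,600)),cv2.COLOR_RGB2BGR))
cv2.imwrite("pics/b.png",cv2.cvtColor(cv2.resize(ims[1],(800,600)),cv2.COLOR_RGB2BGR))
for n in("scene","top","wrist"):
    p=camera_params(n);print(n,{k:np.round(v,3).tolist() for k,v in p.items()})
o=observe();print(o["tcp_pos"],o["tool_rot"],tcp_to_grasp,o["time_s"],o["gripper_width"])
E
```

```text
scene {'mtx': [[347.354, 0.0, 257.99], [0.0, 347.354, 197.563], [0.0, 0.0, 1.0]], 'D': [-0.021, 0.0, 0.0, 0.0, 0.0], 'camera_from_world': [[0.617, 0.786, -0.02, -0.268], [-0.557, 0.455, 0.695, 0.215], [0.556, -0.418, 0.719, -1.265], [0.0, 0.0, 0.0, 1.0]]}
top {'mtx': [[418.283, 0.0, 248.784], [0.0, 418.283, 186.222], [0.0, 0.0, 1.0]], 'D': [0.042, 0.0, 0.0, 0.0, 0.0], 'camera_from_world': [[0.012, -1.0, 0.001, -0.056], [0.983, 0.012, 0.183, -0.51], [-0.183, -0.001, 0.983, -1.01], [0.0, 0.0, 0.0, 1.0]]}
wrist {'mtx': [[293.421, 0.0, 261.068], [0.0, 293.421, 192.501], [0.0, 0.0, 1.0]], 'D': [0.017, 0.0, 0.0, 0.0, 0.0], 'tool_from_camera': [[0.0, 0.962, 0.271, 0.069], [1.0, -0.0, 0.0, 0.001], [0.0, 0.271, -0.962, -0.142], [0.0, 0.0, 0.0, 1.0]]}
[ 0.25189506 -0.62552737  0.23004902] [-3.08221432e+00 -5.97193032e-01  4.59976957e-04] 0.0187 0.1 0.08511533714051597
```

View pics/a.png

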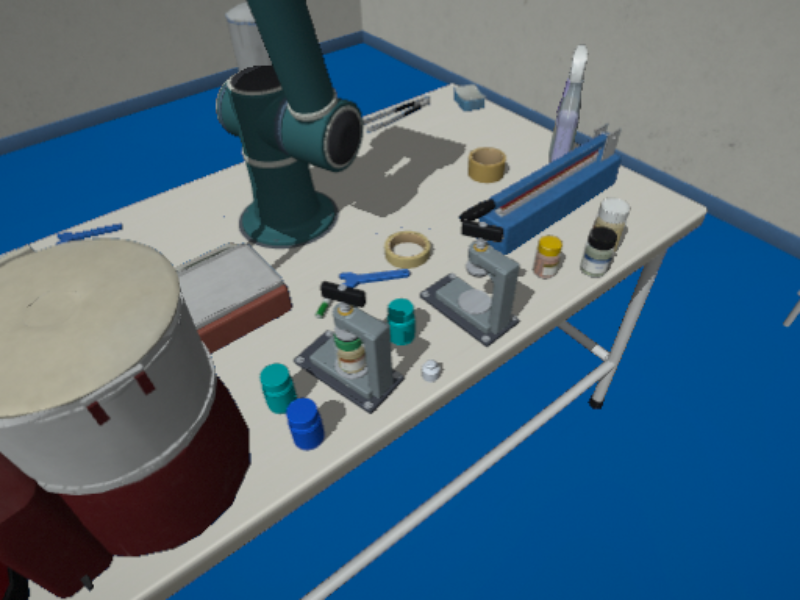

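View pics/b.png

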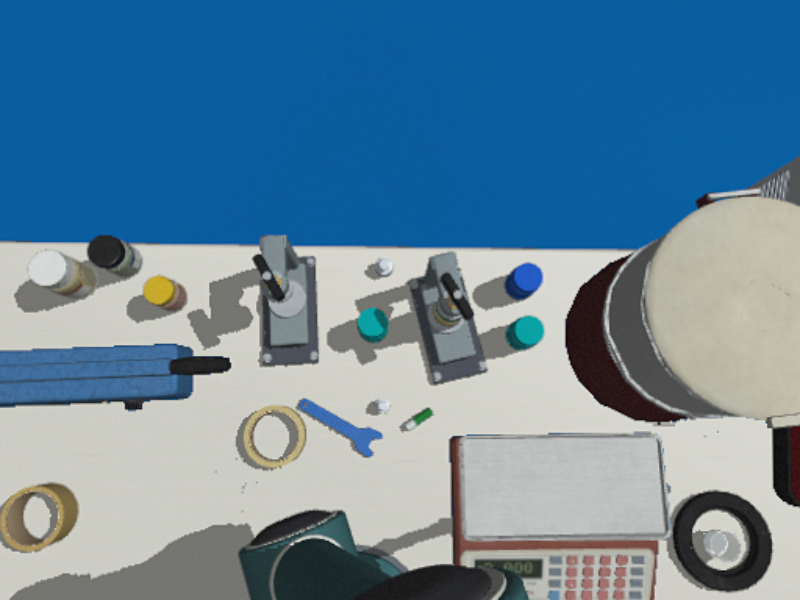

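The scene picture shows two clamps. The one at (345,345) holds a green-capped jar under its arm, and the one at (480,285) is empty. In the top picture, the right clamp has its bar around (457,296) with the jar edge below at (445,318). The left clamp has its bar at (268,277) and an empty platen. Turquoise and blue jars stand loose beside the clamps, so they aren't meant. I'll measure both bars and check with an enlarged crop.

```bash
cat > h.py <<'E'
import numpy as np,cv2
from cell import *
def ray(n,uv):
    p=camera_params(n);T=p["camera_from_world"]=np.array(p["camera_from_world"])
    q=cv2.undistortPoints(np.array([[uv]],float),np.array(p["mtx"]),np.array(p["D"]))[0,0]
    R=T[:3,:3];return -R.T@T[:3,3],R.T@np.array([q[0],-q[1],-1])
def plane(n,uv,z):
    c,d=ray(n,uv);return c+d*(z-c[2])/d[2]
def tri(a,b):
    (c,d),(e,f)=ray("scene",a),ray("top",b)
    s=np.linalg.lstsq(np.c_[d,-f],e-c,rcond=None)[0];P,Q=c+s[0]*d,e+s[1]*f
    return (P+Q)/2,np.linalg.norm(P-Q)
E
python3 - <<'E'
from h import *
S,T=np.load("pics/scene.npy"),np.load("pics/top.npy")
def blobs(im,roi):
    x0,y0,x1,y1=roi;m=np.zeros(im.shape[:2],np.uint8);m[y0:y1,x0:x1]=(im[y0:y1,x0:x1].max(2)<50)*255
    out=[]
    for c in cv2.findContours(m,cv2.RETR_EXTERNAL,cv2.CHAIN_APPROX_NONE)[0]:
        if cv2.contourArea(c)>40:
            r=cv2.minAreaRect(c);out.append((r,cv2.contourArea(c)))
    return out
for nm,r in(("jar",(270,160,310,215)),("empty",(150,150,190,200))):
    for b,a in blobs(T,r):
        print("top",nm,np.round(b[0],1),np.round(b[1],1),a)
        p=cv2.boxPoints(b);e=sorted([((p[i]+p[(i+1)%4])/2) for i in range(4)],key=lambda q:q[1]);
        for q in(e[0],b[0],e[-1]): print("  z.209",np.round(q,1),plane("top",q,.209).round(4))
for nm,r in(("jar",(195,170,245,200)),("empty",(285,130,330,158))):
    for b,a in blobs(S,r):print("scene",nm,np.round(b[0],1),np.round(b[1],1),a,plane("scene",b[0],.197).round(4))
print("drum c",tri((51,208),(489,198)))
for u,v in((565,340),(650,420),(610,400)):print("drum base",plane("top",(u*.64,v*.64),0))
# clamp base corners
for u,v in((435,382),(486,369),(411,285),(264,362),(317,361)):print("plate",plane("top",(u*.64,v*.64),.01).round(3))
c=np.hstack([cv2.resize(T[140:260,245:345],(400,480),interpolation=cv2.INTER_CUBIC),cv2.resize(S[165:265,180:263],(398,480),interpolation=cv2.INTER_CUBIC)])
cv2.imwrite("pics/c.png",c[:,:,::-1])
E
```

```text
top jar [291.7 189.2] [32.2  6.9] 142.5
  z.209 [283.2 175.5] [ 0.5044 -0.1238  0.209 ]
  z.209 [291.7 189.2] [ 0.4748 -0.1417  0.209 ]
  z.209 [300.2 202.9] [ 0.4455 -0.1595  0.209 ]
top empty [175.2 184.6] [16.   6.6] 73.0
  z.209 [171.2 177.7] [0.4967 0.116  0.209 ]
  z.209 [175.2 184.6] [0.4817 0.1068 0.209 ]
  z.209 [179.2 191.5] [0.4669 0.0976 0.209 ]
top empty [166.5 168.5] [12.1  5.8] 51.0
  z.209 [163.8 163.1] [0.5284 0.1333 0.209 ]
  z.209 [166.5 168.5] [0.5166 0.1269 0.209 ]
  z.209 [169.2 173.9] [0.5048 0.1206 0.209 ]
scene jar [219.4 187.8] [29.  10.3] 218.5 [ 0.4767 -0.1407  0.197 ]
scene empty [308. 142.] [24. 26.] 312.5 [0.4811 0.1361 0.197 ]
drum c (array([ 0.44453628, -0.46841172,  0.32933143]), np.float64(0.03016364770202373))
drum base [ 0.4396996  -0.34402451  0.        ]
drum base [ 0.31176633 -0.4754101   0.        ]
drum base [ 0.34255423 -0.41303709  0.        ]
plate [ 0.367 -0.127  0.01 ]
plate [ 0.389 -0.211  0.01 ]
plate [ 0.528 -0.087  0.01 ]
plate [0.396 0.153 0.01 ]
plate [0.399 0.066 0.01 ]
```

View pics/c.png

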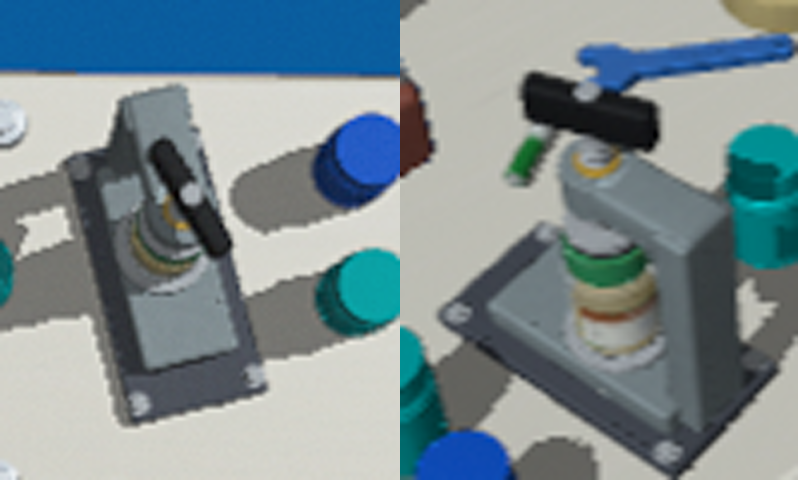

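The crop confirms it: the jar clamp's green cap is under the jaw, with the bar at about 31° to +x and centred near (0.4755, -0.141). The tab isn't out. A drum about 0.33 m high stands between the arm and the clamp, so I'll lift and go round it on the robot's side. I'll then yaw so that the wrist camera ends up on the tab's side.

Request:
step_arm:
  increments:
    - [85,0,0,-1,0]
    - [85,0,0,-1,0]
    - [85,0,0,-1,0]
    - [85,0.1,-1,0,0]
    - [85,0.1,-1,0,0]
    - [85,0.1,-1,0,0]
    - [85,0.1,-1,0,0]
    - [85,0.1,-1,0,0]
  newtons: 60

```text
time_s: 0.77
tcp_pos: [0.2094, -0.4798, 0.3205]
tool_rot: [-3.083, -0.597, 0.0]
wrist_force: [-0.7, 0.1, 1.0]
gripper_width: 0.085
grip_force: 0.0
```

Request:
step_arm:
  increments:
    - [85,0.1,-1,0,0]
    - [85,0.1,-1,0,0]
    - [85,0.1,-1,0,0]
    - [85,0.3,-1,0,0]
    - [85,0.97,-0.53,0,0]
    - [85,0.97,-0.53,0,0]
    - [85,0.97,-0.53,0,0]
    - [85,0.97,-0.53,0,0]

```text
time_s: 1.43
tcp_pos: [0.2663, -0.2594, 0.3211]
tool_rot: [3.084, 0.596, 0.0]
wrist_force: [0.2, -0.1, -0.3]
gripper_width: 0.0852
grip_force: 0.0
```

Request:
step_arm:
  increments:
    - [85,0.97,-0.53,0,0]
    - [85,0.97,-0.53,0,0]
    - [85,0.97,-0.53,0,0]
    - [85,0.97,-0.53,0,0]
    - [85,0,0,0,-1]
    - [85,0,0,0,-1]
    - [85,0,0,0,-1]
    - [85,0,0,0,-1]

```text
time_s: 2.1
tcp_pos: [0.3502, -0.1578, 0.3207]
tool_rot: [-2.888, -1.235, 0.001]
wrist_force: [-0.2, 0.0, 0.4]
gripper_width: 0.0852
grip_force: 0.0
```

Request:
step_arm:
  increments:
    - [85,0,0,0,-1]
    - [85,0,0,0,-1]
    - [85,0,0,0,-1]
    - [85,0,0,0,-1]
    - [85,0,0,0,-1]
    - [85,0,0,0,-1]
    - [85,0,0,0,-1]
    - [85,0,0,0,-1]

```text
time_s: 2.77
tcp_pos: [0.35, -0.1582, 0.3208]
tool_rot: [-2.137, -2.301, 0.0]
wrist_force: [-0.4, -0.4, -1.0]
gripper_width: 0.0847
grip_force: 0.0
```

Request:
step_arm:
  increments:
    - [85,0,0,0,-1]
    - [85,0,0,0,-1]
    - [85,0,0,0,-1]
    - [85,0,0,0,-1]
    - [85,0,0,0,-1]
    - [85,0,0,0,-1]
    - [85,0,0,0,-1]
    - [85,0,0,0,-1]

```text
time_s: 3.43
tcp_pos: [0.35, -0.1582, 0.3208]
tool_rot: [-1.016, -2.972, -0.0]
wrist_force: [0.3, 0.1, -0.9]
gripper_width: 0.085
grip_force: 0.0
```

Request:
step_arm:
  increments:
    - [85,0,0,0,-1]
    - [85,0,0,0,-1]
    - [85,0,0,0,-1]
    - [85,0,0,0,-1]
    - [85,0,0,0,-1]
    - [85,0,0,0,-1]
    - [85,0,0,0,-1]
    - [85,0,0,0,-1]

```text
time_s: 4.1
tcp_pos: [0.35, -0.1582, 0.3208]
tool_rot: [0.28, -3.128, -0.001]
wrist_force: [-0.1, 0.1, 0.2]
gripper_width: 0.0851
grip_force: 0.0
```

Request:
step_arm:
  increments:
    - [85,0,0,0,-1]
    - [85,0,0,0,-1]
    - [85,0,0,0,-1]
    - [85,0,0,0,-0.5]
    - [85,0,0,0,0]

```text
time_s: 4.52
tcp_pos: [0.3548, -0.1483, 0.3207]
tool_rot: [0.821, -3.025, 0.011]
wrist_force: [0.1, 0.5, 0.1]
gripper_width: 0.0852
grip_force: 0.0
```

```bash
cat >> h.py <<'E'
from scipy.spatial.transform import Rotation as Ro
def wplane(o,uv,z):
    p=camera_params("wrist");M=np.array(p["tool_from_camera"])
    q=cv2.undistortPoints(np.array([[uv]],float),np.array(p["mtx"]),np.array(p["D"]))[0,0]
    R=Ro.from_rotvec(o["tool_rot"]).as_matrix()
    c=np.array(o["tcp_pos"])+R@M[:3,3];d=R@M[:3,:3]@np.array([q[0],-q[1],-1])
    return c+d*(z-c[2])/d[2]
def tool(o):
    x=Ro.from_rotvec(o["tool_rot"]).as_matrix()[:,0];return np.degrees(np.arctan2(x[1],x[0]))%360
E
python3 - <<'E'
from h import *
o=observe();im=snapshot("wrist");np.save("pics/w1.npy",im)
cv2.imwrite("pics/w1.png",im[:,:,::-1])
print(o["qpos"],o["tcp_pos"],tool(o))
m=(im.max(2)<50).astype(np.uint8)
for c in cv2.findContours(m,cv2.RETR_EXTERNAL,cv2.CHAIN_APPROX_NONE)[0]:
    if cv2.contourArea(c)>300:
        b=cv2.minAreaRect(c);print(np.round(b[0]),np.round(b[1]),wplane(o,b[0],.205).round(4))
E
```

```text
[-0.45150924 -0.35579848  2.03621552 -0.01020237  1.46203534 -2.55157517] [ 0.35484668 -0.14831742  0.32071614] 210.3873599454097
[256. 312.] [511. 143.] [ 0.4697 -0.0895  0.205 ]
[250. 217.] [82. 35.] [ 0.3838 -0.1458  0.205 ]
[480.  23.] [46. 63.] [ 0.1549 -0.0714  0.205 ]
[ 67. 100.] [202. 129.] [ 0.3712 -0.3288  0.205 ]
```

View pics/w1.png

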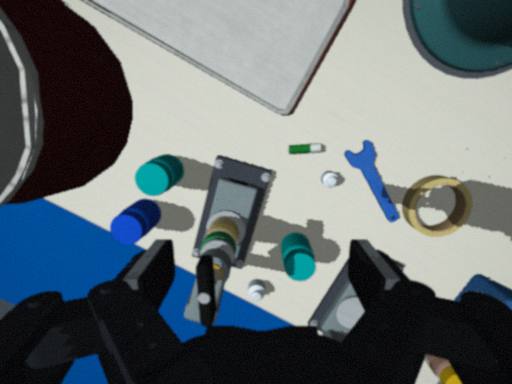

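The wrist view shows the bar nearly upright in the image, from (205,258) to (207,325), with its centre stud at (204,298). The plate front edge is clear at (245,165), so the tab will be easy to see. Joint 6 is at its stop, so I'll turn back a little while moving in.

Request:
step_arm:
  increments:
    - [85,0,0,0,0.7]
    - [85,-0.8,0,0,0]
    - [85,-0.8,0,0,0]

```text
time_s: 4.82
tcp_pos: [0.3978, -0.1285, 0.3209]
tool_rot: [0.703, -3.055, 0.014]
wrist_force: [-0.1, -1.3, 1.0]
gripper_width: 0.0849
grip_force: 0.0
```

```bash
python3 - <<'E'
from h import *
o={"tcp_pos":[ 0.35484668,-0.14831742,0.32071614],"tool_rot":[0.821,-3.025,0.011]}
for z in(.206,.211):print(wplane(o,(204,298),z).round(4))
a,b=wplane(o,(205,260),.209),wplane(o,(207,325),.209);print(a,b,(a+b)/2,np.degrees(np.arctan2(*(b-a)[1::-1])))
o=observe();R=Ro.from_rotvec(o["tool_rot"]).as_matrix()
print(o["qpos"].round(3),o["tcp_pos"],tool(o),"to go units",R.T@(np.array([.4755,-.1412,.32])-o["tcp_pos"])/.03)
E
```

```text
[ 0.4818 -0.1423  0.206 ]
[ 0.4782 -0.1431  0.211 ]
[ 0.44226728 -0.16119755  0.209     ] [ 0.50603963 -0.12551135  0.209     ] [ 0.47415345 -0.14335445  0.209     ] 29.230821196543722
[-0.363 -0.284  1.985 -0.011  1.441 -2.385] [ 0.39778276 -0.12847383  0.32086496] 205.9292769348929 to go units [-2.14446978 -1.51413878  0.0221793 ]
```

Request:
step_arm:
  increments:
    - [85,-0.72,-0.5,0,0]
    - [85,-0.72,-0.5,0,0]
    - [85,-0.7,-0.5,0,0]
    - [85,0,0,1,-0.6]
    - [85,0,0,1,0]
    - [85,0,0,0,0]

```text
time_s: 5.32
tcp_pos: [0.4714, -0.1399, 0.2537]
tool_rot: [0.8, -3.02, 0.002]
wrist_force: [-1.3, 0.9, -0.9]
gripper_width: 0.0848
grip_force: 0.0
```

```bash
python3 - <<'E'
from h import *
o=observe();im=snapshot("wrist");R=Ro.from_rotvec(o["tool_rot"]).as_matrix()
print(o["qpos"].round(3),o["tcp_pos"],tool(o),"units",R.T@(np.array([.4755,-.1418,.180])-o["tcp_pos"])/.03)
cv2.imwrite("pics/w2.png",im[:,:,::-1])
E
```

```text
[-0.332 -0.092  1.947 -0.011  1.3   -2.417] [ 0.47141291 -0.13991081  0.25371906] 209.67603868415873 units [-0.12875487 -0.12926879  2.45511123]
```

View pics/w2.png

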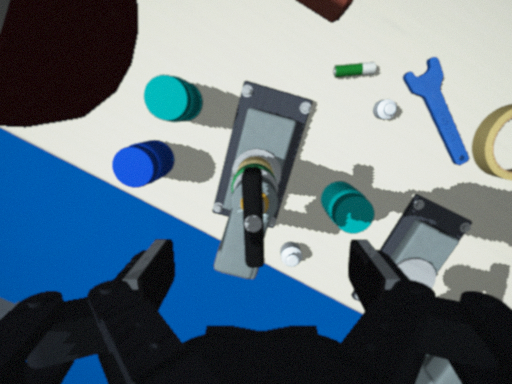

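The bar runs upright in the image from (253,168) to (254,265), with the stud at (252,223). That's a 4 mm offset, which agrees with the computed numbers, so I'll correct it, descend and close.

Request:
step_arm:
  increments:
    - [85,-0.13,-0.13,0.8,0]
    - [85,0,0,0.8,0]
    - [85,0,0,0.8,0]
    - [85,0,0,0.03,0]
    - [85,0,0,0,0]
    - [14,0,0,0,0]
    - [14,0,0,0,0]
    - [14,0,0,0,0]
  newtons: 40

```text
time_s: 6.03
tcp_pos: [0.4815, -0.1436, 0.1901]
tool_rot: [0.804, -3.033, 0.016]
wrist_force: [0.2, -0.0, 0.2]
gripper_width: 0.0508
grip_force: 0.0
```

Request:
step_arm:
  increments:
    - [8,0,0,0,0]
    - [8,0,0,0,0]
    - [8,0,0,0,0]
    - [8,0,0,0,0]
    - [8,0,0,0,0]

```text
time_s: 6.45
tcp_pos: [0.4798, -0.1417, 0.1885]
tool_rot: [0.803, -3.03, 0.009]
wrist_force: [-3.3, 4.9, 4.7]
gripper_width: 0.0132
grip_force: 40.6
```

The grip is 4 mm off along the bar and about 8 mm too high. I'll open slightly, correct it and re-grip.

Request:
step_arm:
  increments:
    - [40,0,0,0,0]
    - [40,0,0,0,0]
    - [40,0,0,0,0]
    - [40,0.13,0,0.12,0]
    - [40,0,0,0.12,0]
    - [40,0,0,0,0]

```text
time_s: 6.95
tcp_pos: [0.4757, -0.145, 0.1792]
tool_rot: [0.802, -3.028, 0.011]
wrist_force: [0.2, -0.2, -0.9]
gripper_width: 0.04
grip_force: 0.0
```

```bash
python3 - <<'E'
from h import *
o=observe();im=snapshot("wrist");R=Ro.from_rotvec(o["tool_rot"]).as_matrix()
print(o["time_s"],o["qpos"].round(3),o["tcp_pos"],o["tool_rot"],tool(o),"units",R.T@(np.array([.4755,-.1418,.181])-o["tcp_pos"])/.03,o["gripper_width"],o["wrist_force"])
cv2.imwrite("pics/w3.png",im[:,:,::-1]);np.save("pics/w3.npy",im)
E
```

```text
6.95 [-0.338 -0.032  2.032 -0.012  1.145 -2.422] [ 0.47571017 -0.14501141  0.17922106] [ 0.80219021 -3.02845013  0.01121192] 209.67073676634385 units [-0.04629413  0.09619745 -0.06022698] 0.040038413212161665 [ 0.22986768 -0.24636668 -0.94998111]
```

View pics/w3.png

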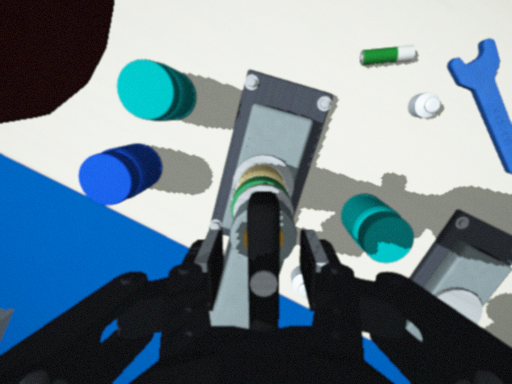

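The bar is centred between the fingers: stud at (263,283), fingers at 220 and 305. The housing front at about (280,105) is in view with no tab out. Closing now.

Request:
step_arm:
  increments:
    - [40,-0.04,0.05,-0.04,0]
    - [8,0,0,0,0]
    - [8,0,0,0,0]
    - [8,0,0,0,0]
    - [8,0,0,0,0]
  newtons: 60

```text
time_s: 7.42
tcp_pos: [0.4771, -0.143, 0.182]
tool_rot: [0.804, -3.03, 0.013]
wrist_force: [0.2, -0.3, 2.6]
gripper_width: 0.0129
grip_force: 59.9
```

Request:
step_arm:
  increments:
    - [8,0,0,0.014,1]
    - [8,0,0,0.014,1]
    - [8,0,0,0.014,1]
    - [8,0,0,0.014,1]
    - [8,0,0,0,0]

```text
time_s: 7.83
tcp_pos: [0.4771, -0.1428, 0.1804]
tool_rot: [0.151, -3.133, 0.014]
wrist_force: [-0.1, 0.3, 2.9]
gripper_width: 0.0133
grip_force: 60.1
```

```bash
cat > look.py <<'E'
from h import *
import sys
o=observe();im=snapshot("wrist");np.save(f"pics/{sys.argv[1]}.npy",im)
print(o["time_s"],o["tcp_pos"],o["wrist_force"].round(1),o["wrist_torque"].round(2),"az",tool(o).round(1),o["gripper_width"],o["qpos"].round(2))
h=cv2.cvtColor(im,cv2.COLOR_RGB2HSV)
R=Ro.from_rotvec(o["tool_rot"]).as_matrix()
p=camera_params("wrist");M=np.array(p["tool_from_camera"])
yaw=np.radians(14.6);f=np.array([np.cos(yaw),np.sin(yaw),0]);l=np.array([-f[1],f[0],0])
s=np.array([.4757,-.1420,0])
P=[s-f*d+l*w+[0,0,.02] for d,w in((70,-20),(70,20),(105,20),(105,-20)) for d,w in[(d/1e3,w/1e3)]]
C=[M[:3,:3].T@(R.T@(q-o["tcp_pos"])-M[:3,3]) for q in P]
C=np.array([[c[0],-c[1],-c[2]] for c in C])
uv=cv2.projectPoints(C,np.zeros(3),np.zeros(3),np.array(p["mtx"]),np.array(p["D"]))[0][:,0]
m=np.zeros(im.shape[:2],np.uint8);cv2.fillPoly(m,[uv.astype(int)],1)
b=(h[...,0]>12)&(h[...,0]<35)&(h[...,1]>90)&(m>0)
print("roi",uv.round().tolist(),"area",m.sum(),"brass px",b.sum(),np.argwhere(b).mean(0)[::-1] if b.any() else "")
E
python3 look.py t1
```

```text
7.8333 [ 0.4771046  -0.14284527  0.18040875] [-0.1  0.3  2.9] [ 0.56  0.31 -0.11] az 185.5 0.01328378741534142 [-0.33 -0.03  2.03 -0.01  1.15 -2.  ]
roi [[233.0, 111.0], [273.0, 105.0], [268.0, 67.0], [227.0, 74.0]] area 1665 brass px 0
```

Request:
step_arm:
  increments:
    - [8,0,0,0.014,1]
    - [8,0,0,0.014,1]
    - [8,0,0,0,0]

```text
time_s: 8.13
tcp_pos: [0.4771, -0.1427, 0.1796]
tool_rot: [-0.173, -3.133, 0.014]
wrist_force: [-0.5, 2.0, 4.6]
gripper_width: 0.0131
grip_force: 60.3
```

```bash
python3 look.py t2
```

```text
8.1333 [ 0.47712217 -0.14273668  0.17958216] [-0.5  2.   4.6] [ 0.87  0.31 -0.18] az 173.7 0.013144854956681143 [-0.33 -0.03  2.03 -0.01  1.14 -1.79]
roi [[220.0, 119.0], [258.0, 104.0], [244.0, 68.0], [206.0, 84.0]] area 1640 brass px 0
```

Request:
step_arm:
  increments:
    - [8,0,0,0.014,1]
    - [8,0,0,0,0]

```text
time_s: 8.35
tcp_pos: [0.4771, -0.1427, 0.1792]
tool_rot: [-0.336, -3.12, 0.014]
wrist_force: [-1.1, 3.1, 5.9]
gripper_width: 0.0131
grip_force: 60.5
```

```bash
python3 look.py t3
```

```text
8.35 [ 0.47712775 -0.14269541  0.17915476] [-1.1  3.1  5.9] [ 0.96  0.34 -0.11] az 167.7 0.013145806318392902 [-0.33 -0.03  2.03 -0.01  1.14 -1.69]
roi [[214.0, 123.0], [250.0, 105.0], [233.0, 70.0], [196.0, 90.0]] area 1592 brass px 0
```

Turned 42° so far. I'll view this frame once to check the region and baseline before going on.

```bash
python3 -c "
import numpy as np,cv2
i=np.load('pics/t3.npy')[20:220,130:330];cv2.imwrite('pics/t3.png',cv2.resize(i,(600,600))[:,:,::-1])"
```

```text
(no output)
```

View pics/t3.png

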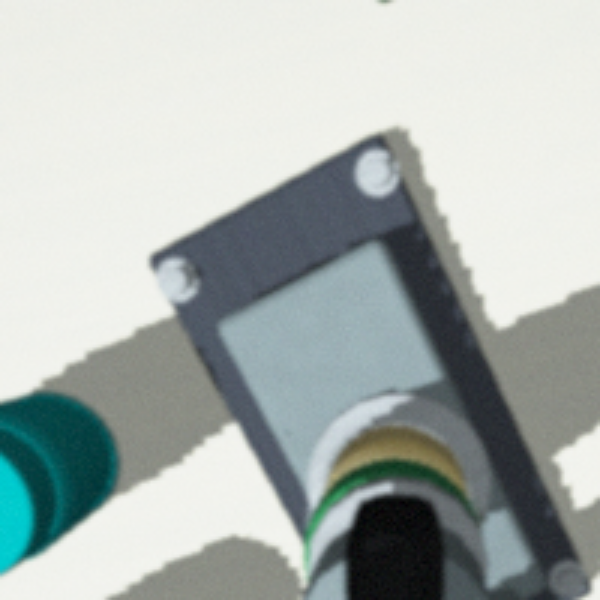

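Request:
step_arm:
  increments:
    - [8,0,0,0.014,1]
    - [8,0,0,0,0]

```text
time_s: 8.57
tcp_pos: [0.4771, -0.1427, 0.1787]
tool_rot: [-0.498, -3.099, 0.014]
wrist_force: [-1.1, 2.8, 5.0]
gripper_width: 0.0131
grip_force: 60.5
```

```bash
python3 look.py t4
```

```text
8.5667 [ 0.4771335  -0.14265601  0.17872418] [-1.1  2.8  5. ] [ 1.01  0.32 -0.14] az 161.7 0.0130916817779443 [-0.33 -0.03  2.03 -0.01  1.14 -1.58]
roi [[209.0, 129.0], [242.0, 106.0], [221.0, 74.0], [188.0, 98.0]] area 1610 brass px 138 [220.13043478 113.52173913]
```

Before this step the view showed only the bare dark plate in front of the housing. Brass has now appeared at (220,114), so I'll confirm it.

```bash
python3 -c "
import numpy as np,cv2
i=np.load('pics/t4.npy')[20:220,130:330];cv2.imwrite('pics/t4.png',cv2.resize(i,(600,600))[:,:,::-1])"
```

```text
(no output)
```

View pics/t4.png

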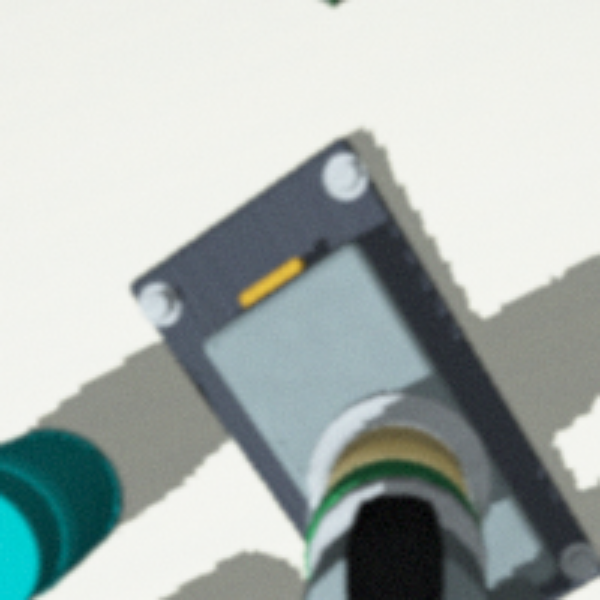

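The brass tab is part-way out at crop (272,283), possibly still moving. I'll hold briefly and look again.

Request:
step_arm:
  increments:
    - [8,0,0,0,0]
    - [8,0,0,0,0]

```text
time_s: 8.78
tcp_pos: [0.4771, -0.1427, 0.1787]
tool_rot: [-0.493, -3.1, 0.014]
wrist_force: [-1.5, 2.9, 5.0]
gripper_width: 0.0132
grip_force: 60.5
```

```bash
python3 look.py t5
```

```text
8.7833 [ 0.477138   -0.14267686  0.17873257] [-1.5  2.9  5. ] [ 1.06  0.35 -0.17] az 161.9 0.013172527253677025 [-0.33 -0.03  2.03 -0.01  1.14 -1.59]
roi [[209.0, 129.0], [242.0, 106.0], [222.0, 74.0], [188.0, 98.0]] area 1610 brass px 173 [220.00578035 112.75144509]
```

Request:
step_arm:
  increments:
    - [8,0,0,0,0]
    - [8,0,0,0,0]
    - [8,0,0,0,0]

```text
time_s: 9.08
tcp_pos: [0.4771, -0.1427, 0.1787]
tool_rot: [-0.493, -3.1, 0.014]
wrist_force: [-0.9, 2.1, 4.5]
gripper_width: 0.0129
grip_force: 60.5
```

```bash
python3 look.py t6; python3 -c "
import numpy as np,cv2
i=np.load('pics/t6.npy')[20:220,130:330];cv2.imwrite('pics/t6.png',cv2.resize(i,(600,600))[:,:,::-1])"
```

```text
9.0833 [ 0.47711333 -0.14265944  0.1787337 ] [-0.9  2.1  4.5] [ 1.07  0.31 -0.22] az 161.9 0.0129099089589622 [-0.33 -0.03  2.03 -0.01  1.14 -1.59]
roi [[209.0, 129.0], [242.0, 106.0], [222.0, 74.0], [188.0, 98.0]] area 1610 brass px 183 [220.         112.52459016]
```

View pics/t6.png

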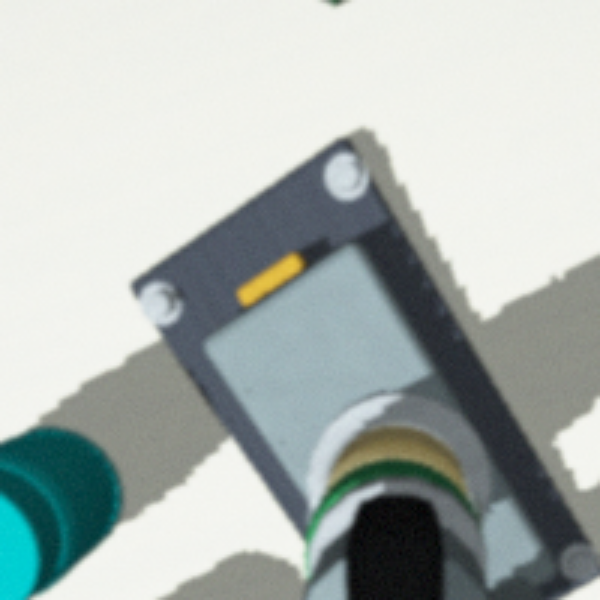

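The tab has stalled about 7–8 mm out (22 of 2.9 px/mm), short of the full 22 mm. I'll turn on in small steps.

Request:
step_arm:
  increments:
    - [8,0,0,0.007,0.5]
    - [8,0,0,0,0]
    - [8,0,0,0,0]

```text
time_s: 9.38
tcp_pos: [0.4771, -0.1426, 0.1785]
tool_rot: [-0.574, -3.086, 0.014]
wrist_force: [-1.4, 3.0, 4.6]
gripper_width: 0.0132
grip_force: 60.5
```

```bash
python3 look.py t7
```

```text
9.3833 [ 0.47712615 -0.14264846  0.17852871] [-1.4  3.   4.6] [ 1.11  0.34 -0.18] az 158.9 0.013153227032023354 [-0.33 -0.03  2.03 -0.01  1.14 -1.53]
roi [[206.0, 131.0], [238.0, 107.0], [216.0, 76.0], [184.0, 102.0]] area 1582 brass px 612 [211.78104575 108.16666667]
```

The tab is now fully out: 612 brass px, about 24 x 22 mm. Releasing and lifting straight up.

Request:
step_arm:
  increments:
    - [50,0,0,0,0]
    - [50,0,0,0,0]
    - [50,0,0,0,0]
    - [50,0,0,0,0]
    - [50,0,0,-0.5,0]
    - [50,0,0,-1,0]
    - [50,0,0,-1,0]
    - [50,0,0,-1,0]

```text
time_s: 10.1
tcp_pos: [0.4769, -0.1422, 0.2836]
tool_rot: [-0.579, -3.083, 0.017]
wrist_force: [1.0, -0.5, -0.3]
gripper_width: 0.05
grip_force: 0.0
```

Request:
step_arm:
  increments:
    - [50,0.9,0,-0.5,0]
    - [50,0.9,0,0,0]
    - [50,0.9,0,0,0]
    - [50,0,0,0,0]
    - [50,0,0,0,0]

```text
time_s: 10.52
tcp_pos: [0.4014, -0.1125, 0.2983]
tool_rot: [-0.579, -3.086, 0.017]
wrist_force: [0.4, 0.0, -0.0]
gripper_width: 0.0499
grip_force: 0.0
```

```bash
python3 look.py t8; python3 -c "
import numpy as np,cv2
from cell import snapshot
i=np.load('pics/t8.npy');s=snapshot('scene')[110:270,170:340]
cv2.imwrite('pics/t8.png',np.hstack([cv2.resize(i,(400,300)),cv2.resize(s,(319,300),interpolation=2)])[:,:,::-1])"
```

```text
10.5167 [ 0.40140437 -0.11247135  0.29832596] [ 0.4  0.  -0. ] [ 0.04  0.01 -0.  ] az 158.7 0.04986057358745561 [-0.32 -0.28  2.02 -0.01  1.4  -1.52]
roi [[224.0, 182.0], [246.0, 166.0], [231.0, 147.0], [210.0, 163.0]] area 702 brass px 286 [228.48951049 167.28321678]
```

View pics/t8.png

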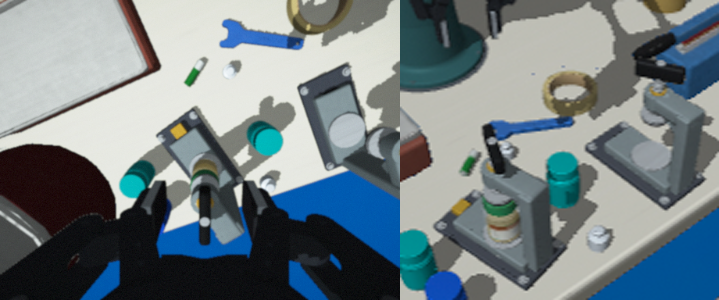

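The tab is fully out at (178,130) left and (462,207) right. The jar stands upright under the jaw at (500,222), the empty clamp's bar hasn't moved, and the gripper is clear. Handing in.

```bash
python3 -c "
from cell import *
print(sign_off())"
```

```text
the job is handed in; nothing more can be done
None
```

I tightened the jar clamp about 51° clockwise until its tab was fully out, at most about 9° past where it first showed, then let go and handed in at about 10.6 s: jar upright and clamped, empty clamp untouched; joint 6 briefly read -2.5516, just past its listed -2.55 limit, while positioning.

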